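Back the coral carousel up one notch

ROBOT

A 7-joint arm with a two-finger parallel gripper is mounted at the origin on the work surface. World frame = base frame: x ahead of the robot, y to its left, z up, the work surface at z = 0. Lengths are in m, angles in degrees, forces in N, time in s.
With the tool pointing down it reaches from about 0.425 to 0.875 m from the base axis. Payload 4.7 kg.
Tool frame: the origin (TCP) lies between the finger pads; the fingertips stand env.tip_reach ahead of it and the grasp point (between the pads) lies 2 mm behind it (env.tip_reach is the distance from the TCP to the fingertips, in m); z points along the fingers, y is the line along which they close (so a half turn about z gives the same grasp; the last joint's range is limited). The gripper opens to 87 mm and grips with 3 to 60 N. Pads are 19 mm wide; open, the fingers measure 117 mm over their backs; the gripper's body (75 mm by 190 mm) begins 51 mm behind the grasp point.
Start: joints at [-67.03, 18.392, -4.016, 83.108, 1.295, 78.541, -3.26], TCP at [0.245, 0.602, 0.24] pointing down, gripper open.
Joint ranges: [-163.93, 163.93], [-17.29, 119.83], [-79.2, 71.16], [3.27, 140.29], [-89.18, 269.18], [5.43, 117.66], [-154.24, 154.24]. Speed limits (degrees/s): [147.25, 147.25, 180, 180, 180, 180, 180].

INTERFACE

Orientations are given as [roll, pitch, yaw] about the fixed x, y, z axes, in that order (R = Rz(yaw) Ry(pitch) Rx(roll)).
In Python, from cell import env gives the robot as it stands.
- The arm moves only by the tool run_rows, called after "Request:" as name(argument=value, ...) on one line, values as JSON. Schema: {"type":"object","properties":{"rows":{"type":"object","properties":{"segments":{"type":"array","items":{"type":"array","items":{"type":"number"},"minItems":5,"maxItems":5},"minItems":1,"maxItems":8}},"additionalProperties":false,"required":["segments"]},"grip_force":{"type":"number"},"only":{"type":"string"},"quiet":{"type":"boolean"},"lines":{"type":"string"}},"required":["rows"],"additionalProperties":false}. rows is an object whose key "segments" holds a list of rows, 1 to 8 of them, each of 5 numbers: dx, dy, dz in m, then a turn about the tool's z in degrees, then the finger opening in m; each row is the pose to reach, as a shift and turn from the pose commanded when the call began, along the tool's axes at that moment; what a row does not reach only later rows make up. A row lasts 1/12 s, in which the tool goes at most 0.0417 m and 7.16 degrees, less where a joint would pass 70% of its speed; a pose out of reach is approached as far as the arm can. The fingers move at their own pace and stop on an object; grip_force is the grip in N (left out, the last holds). Time passes only in rows, so rows that do not move let the fingers close. The tool returns the time, the measured TCP pose, the force, the opening and the grip force at its end. only (a regular expression) keeps the lines of the reply that match it, lines (a string "A,B") keeps lines A to B, and quiet returns only ok. Input that does not fit is refused with a message, and nothing moves.
- env.get_obs(): the state, without advancing time (a new reading comes with each control period).
- env.read_camera(name): name is "scene" or "top" or "wrist"; returns a dict with "color" (480x640x3 uint8, blue, green, red), "fx", "fy", "cx", "cy" (pixels), "world_from_camera" (4x4, takes a point from camera to world coordinates). Camera axes: x right, y down, z forward; pixel columns grow to the right and rows downward; lengths in m; the calibration is good to about 2 mm. A picture is of the moment at which its call begins. There is no depth.
- env.sign_off(): hands the job in; it is judged then, once.
The state is a dict: "time_s": time; "qpos": joint angles; "joint_velocities": joint speeds; "effort": joint torques, N m; "tool_pos": TCP position; "tool_rot": TCP orientation; "force": force on the tool from outside, world axes, zero at the start; "wrist_torque": the same for the moment, N m; "grip_width": finger opening in m; "grasp_force": force on a finger pad.
Only numpy, scipy, OpenCV 4.12 (cv2) and the standard library are available. Lean on these libraries where they do the work, as an engineer would, in place of code of your own. Each camera call takes 0.05 s, during which the arm holds its last target. There are 200 camera calls.

TASK

The coral-plug wheel has been wound one notch too far. With a fingertip push the red ball of its ratchet pawl away from its nose until the pawl lifts and falls over to stay open, push the wheel backward (clockwise seen from above) by its yellow posts just one notch, then tip the pawl down again so that it drops fully home in the new notch. Grasp and lift nothing: the coral plugs stay standing in their places on the wheel, and the jar, bottles and brush beside it stay where they are.

Things in the scene. Friction and masses are not known exactly. Their poses are not given: they have to be found in the camera images.
- carousel: Grey base plate 250 x 260 x 12 mm, fixed on the bench, under a blue wheel 212 mm across that turns about the vertical through its centre; wheel top 40 mm above the bench, teeth on its rim up to 52 mm, 90 to 104 mm from the axis. Origin: underside centre, on the axis. z up; the pawl stands on the -y side; x points to a yellow marker block 117 mm out, 42 mm high.
- wheel (a joint): Wheel angle, rad; grows as the wheel turns BACKWARD (clockwise from above). One notch = 0.628. At 0 an upright tooth face touches the lowered pawl's nose, which stops it going further back; it starts at -0.15 to -0.04. One notch back, the nose drops fully home with the wheel at about 0.43 to 0.62. Turns under 1.5 to 3 N at a post and stays where it is left.
- post0 (a point): Top centre, 78 mm above the bench, of one of five yellow posts (12 mm thick, 38 mm tall) upright on the wheel, 70 mm from the axis, 72 degrees apart, turning with it. post0 stands across the wheel from the pawl at the start: seen from above, counter-clockwise from the carousel's x axis by 1.728 rad minus the wheel angle. Going backward it moves towards the carousel's +x.
- pawl (a joint): Pawl angle, rad, about a level hinge. 0 = down, nose fully in a notch; grows as the red ball is pushed to the carousel's -x, raising the nose. No spring: its weight (120 g) holds it down up to about 0.75; pushed past that it falls over to its open stop at 1.55 and stays there. With the nose resting on a tooth it reads above 0.1.
- pawl_hinge (a point): Pawl hinge, fixed at (-55, -98, 54) mm on the carousel, hinge line along the carousel's y. The pawl is a steel L 10 mm wide along the hinge: when down, a thumb lever 8 mm thick stands up from the hinge and an arm 8 mm thick with the nose at its end reaches 55 mm to +x. A bracket 24 mm wide, 64 mm high stands on its outer side, y -109 to -119 mm.
- pawl_ball (a point): Centre of the red ball, 18 mm across, on the end of the thumb lever, 55 mm from the hinge: straight above it (109 mm above the bench) when the pawl is down; when open, 55 mm to the carousel's -x of the hinge, the lever lying level.
- pawl_nose (a point): Middle of the arm near the nose, 50 mm out from the hinge. When the pawl is open the arm stands upright over the hinge, its end 55 mm above the hinge, its -x side 14 mm to the carousel's -x of the hinge, above the level lever; pushing that side towards +x by about 35 mm at 30 mm above the hinge tips the pawl down again.
- plug0: Loose coral plug, terracotta disc 24 mm across with pink coral nub, 27 mm tall in all, 25 g, standing free on the wheel 48 mm from the axis, midway between two posts. Origin: centre of its underside. To stay standing there.
- slot0 (a point): Centre of the black round mark (31 mm across, on the wheel's top, turns with it) on which plug0 stands.
- plug1: Loose coral plug, terracotta disc 24 mm across with green coral nub, 27 mm tall in all, 25 g, standing free on the wheel 48 mm from the axis, midway between two posts. Origin: centre of its underside. To stay standing there.
- slot1 (a point): Centre of the black round mark (31 mm across, on the wheel's top, turns with it) on which plug1 stands.
- plug2: Loose coral plug, terracotta disc 24 mm across with ochre coral nub, 27 mm tall in all, 25 g, standing free on the wheel 48 mm from the axis, midway between two posts. Origin: centre of its underside. To stay standing there.
- slot2 (a point): Centre of the black round mark (31 mm across, on the wheel's top, turns with it) on which plug2 stands.
- plug3: Loose coral plug, terracotta disc 24 mm across with violet coral nub, 27 mm tall in all, 25 g, standing free on the wheel 48 mm from the axis, midway between two posts. Origin: centre of its underside. To stay standing there.
- slot3 (a point): Centre of the black round mark (31 mm across, on the wheel's top, turns with it) on which plug3 stands.
- jar: Loose open glass jar, 84 mm across, 90 mm tall, beside the carousel. Origin: underside centre. Bystander.
- flask: Loose white bottle with blue cap, 60 mm across, 130 mm tall. Origin: underside centre. Bystander.
- glue: Loose orange bottle with black cap, 44 mm across, 100 mm tall. Origin: underside centre. Bystander.
- brush: Loose yellow-handled brush lying flat, under 220 mm long, along its own x. Bystander.

How it is judged (in metres and radians):
On the way, in this order (a step that is already met when the one before it is completed fails the run):
1. the pawl is lifted and stays open, the wheel still in its first notch (value of joint pawl above 1.35 rad and value of joint wheel between -0.35 and 0.2 rad), for 0.2 s.
2. with the pawl open the wheel is pushed one notch backward (value of joint pawl above 1.2 rad and value of joint wheel between 0.4 and 0.65 rad), for 0.2 s.
3. the pawl is down, fully home in the new notch (value of joint wheel between 0.4 and 0.65 rad and value of joint pawl below 0.08 rad), for 0.2 s.
At the end, for the whole second after the job is handed in: The wheel stands at rest one notch back (0.40 to 0.65 rad), the pawl is down in that notch (below 0.08 rad), all four coral plugs stand within 12 mm of their marks on the wheel, and the bystanders are within 30 mm of where they were (all of step 3 and distance between plug0 and slot0 below 0.012 m and distance between plug1 and slot1 below 0.012 m and distance between plug2 and slot2 below 0.012 m and distance between plug3 and slot3 below 0.012 m and velocity of joint wheel between -0.05 and 0.05 rad/s and distance of each of jar, flask, glue, brush from where it was at the start of the episode below 0.03 m); the robot touches nothing.
It fails at once if a coral plug is lifted, knocked over or pushed more than 12 mm from its mark (not (distance between plug0 and slot0 below 0.012 m) or not (distance between plug1 and slot1 below 0.012 m) or not (distance between plug2 and slot2 below 0.012 m) or not (distance between plug3 and slot3 below 0.012 m) or angle between any of plug0, plug1, plug2, plug3's own z axis and vertical above 0.5 rad).
It fails at once if a bystander is lifted or moved more than 30 mm (distance of any of jar, flask, glue, brush from where it was at the start of the episode above 0.03 m).
It fails at once if the wheel is turned well beyond one notch, back or forward (value of joint wheel above 0.95 rad or value of joint wheel below -0.5 rad).
It also fails if it takes over 54 s, if anything falls off the work surface, if the arm or the gripper's body presses on something with over 40 N, if the wrist force passes 120 N, or if a joint passes its speed limit or range.

## Working session

There is one attempt and no reset: what is moved stays moved. The work goes in short steps, Python scripts to look and compute and a tool call to move; the robot and the scene stay as the last step left them, time stands still between calls to the robot, and variables do not carry over. Pictures are saved under pics/ and viewed, at most 10 in all, crops included, and the job is handed in when it is done.

```bash
ls; mkdir -p pics
```

Run:
```python
from cell import env
import cv2,numpy as np
for n in ["scene","top"]:
    d=env.read_camera(n); cv2.imwrite(f"pics/{n}0.png",d["color"])
    print(n,d["fx"],d["fy"],d["cx"],d["cy"],np.round(d["world_from_camera"],3).tolist())
o=env.get_obs(); print(o["time_s"],o["tool_pos"],o["tool_rot"],env.tip_reach,o["grip_width"])
```

```text
cell.py
pics
scene 437.7271200808342 437.7271200808342 313.8071129722306 244.00721519492336 [[-0.453, 0.64, -0.62, 1.085], [0.892, 0.327, -0.314, 0.272], [0.002, -0.695, -0.719, 0.729], [0.0, 0.0, 0.0, 1.0]]
top 606.0179535616334 606.0179535616334 329.7021218601076 237.39649386617103 [[-0.027, -0.991, 0.128, 0.338], [-1.0, 0.027, 0.002, 0.02], [-0.005, -0.128, -0.992, 1.581], [0.0, 0.0, 0.0, 1.0]]
0.1 [0.24509277 0.60152116 0.23855604] [-1.79901164e+02  7.01889865e-03  1.57840417e+02] 0.017 0.0867246627667848
```

View pics/scene0.png

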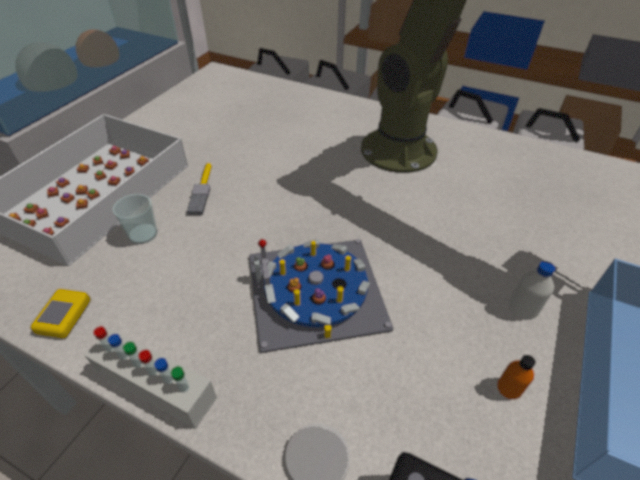

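View pics/top0.png

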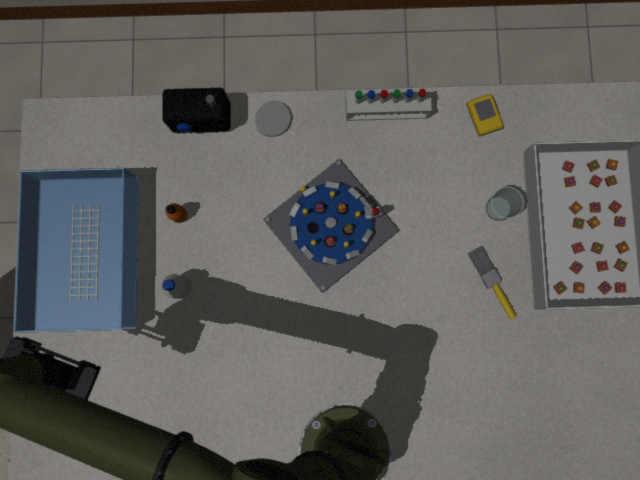

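The top view shows the carousel centred near (331,222), the red ball at (376,211) and the marker at (304,189). The scene view shows the ball at (262,243) and the marker at (327,331). I'll enlarge both.

Run:
```python
import cv2
a=cv2.imread("pics/top0.png")[150:300,255:410]; b=cv2.imread("pics/scene0.png")[230:355,240:395]
f=lambda im:cv2.resize(im,None,fx=5,fy=4 if 0 else 5,interpolation=cv2.INTER_CUBIC)
cv2.imwrite("pics/tc.png",f(a)[:600]);cv2.imwrite("pics/tc.png",cv2.resize(a,None,fx=4,fy=4,interpolation=cv2.INTER_CUBIC));cv2.imwrite("pics/sc.png",cv2.resize(b,None,fx=4,fy=4,interpolation=cv2.INTER_CUBIC))
```

```text
(no output)
```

View pics/tc.png

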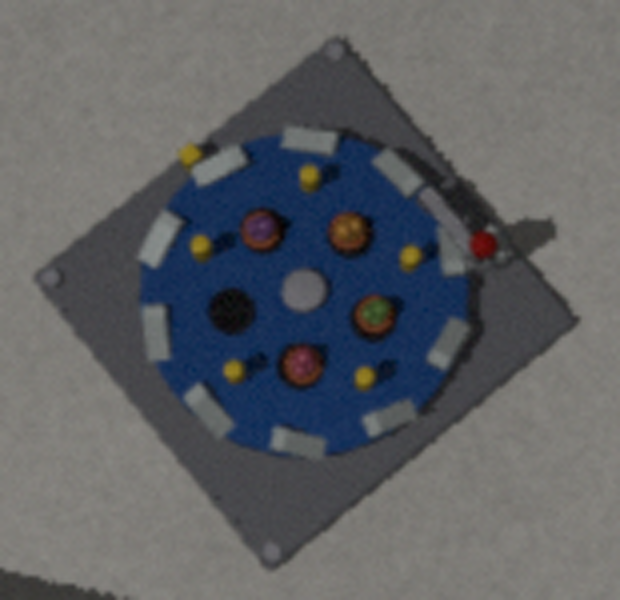

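View pics/sc.png

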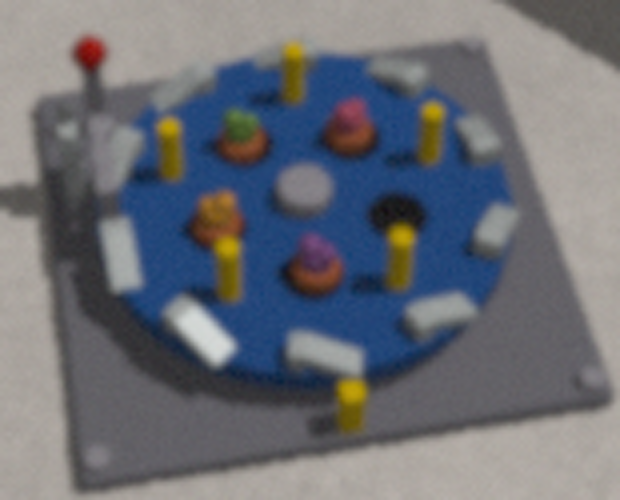

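Create h.py:
```python
from cell import env
import numpy as np
def cam(n):
    d=env.read_camera(n); T=np.linalg.inv(d["world_from_camera"]); return np.array([[d["fx"],0,d["cx"]],[0,d["fy"],d["cy"]],[0,0,1]])@T[:3], d
def proj(P,X):
    q=np.c_[X,np.ones(len(X))]@P.T; return q[:,:2]/q[:,2:]
```

Run:
```python
from h import *
import cv2
from scipy.optimize import least_squares
Pt,_=cam("top");Ps,_=cam("scene")
t=np.array([(483,243),(310,173),(410,253),(365,373),(233,367),(200,242),(190,153),(303,289)])/4+[255,150]-.4
s=np.array([(90,53),(229,240),(169,122),(293,46),(432,106),(400,229),(351,385),(304,182)])/4+[240,230]-.4
X=cv2.triangulatePoints(Pt,Ps,t.T,s.T); X=(X[:3]/X[3]).T; print(np.round(X,4))
def model(p):
    x,y,w,a=p[:4]
    L=[(-.055,-.098,.109)]
    # order: A,B,C,D,E clockwise seen in top (camera); sign by index
    for k in range(5):
        b=1.728-a-k*2*np.pi/5; L.append((.07*np.cos(b),.07*np.sin(b),.078))
    L.append((.117,0,.042)); L=np.array(L); c,s_=np.cos(w),np.sin(w)
    return L@np.array([[c,-s_,0],[s_,c,0],[0,0,1]]).T+[x,y,0]
cx,cy=X[1:6,:2].mean(0); w=np.arctan2(X[6,1]-cy,X[6,0]-cx)
# post nearest to w+1.728+.1
ang=np.arctan2(X[1:6,1]-cy,X[1:6,0]-cx)-w; print(np.round(np.degrees(ang)%360),np.hypot(X[1:6,1]-cy,X[1:6,0]-cx),np.degrees(w))
best=None
for sh in range(5):
  for d in (1,-1):
    o=[1+(sh+d*k)%5 for k in range(5)]; idx=[0]+o+[6]
    f=lambda p:np.r_[(proj(Pt,model(p))-t[idx]).ravel(),(proj(Ps,model(p))-s[idx]).ravel()]
    r=least_squares(f,[cx,cy,w,-.1]); 
    if -0.3<r.x[3]<.2 and (best is None or r.cost<best[0]): best=(r.cost,r.x,o,r.fun)
print(best[0],best[1],np.degrees(best[1][2]),best[2]);print(np.round(best[3],1)); print(np.round(model(best[1]),4))
```

```text
[[ 0.5926 -0.0911  0.1089]
 [ 0.6451  0.0142  0.0807]
 [ 0.5926 -0.0475  0.08  ]
 [ 0.5175 -0.0168  0.08  ]
 [ 0.5235  0.0651  0.0804]
 [ 0.603   0.0839  0.0814]
 [ 0.6683  0.0908  0.0434]
 [ 0.576   0.02    0.0524]]
[318. 246. 174. 102.  30.] [0.06900927 0.0692203  0.0693372  0.06962683 0.06946595] 37.67450808632219
2.2944711939973814 [ 0.57563265  0.01924403  0.65854254 -0.04969864] 37.73170843617003 [4, 5, 1, 2, 3]
[ 0.3  0.2  0.4  0.5  0.2  0.5  0.1  0.1  0.6  0.3  0.2  0.7  0.1  0.1
 -0.2 -0.3  0.2  0.4  0.4  0.9 -0.4  0.9 -0.2  0.3  0.1  0.1  0.4  0.4]
[[ 0.5921 -0.0919  0.109 ]
 [ 0.5223  0.0646  0.078 ]
 [ 0.6023  0.084   0.078 ]
 [ 0.6454  0.0139  0.078 ]
 [ 0.5921 -0.0488  0.078 ]
 [ 0.516  -0.0174  0.078 ]
 [ 0.6682  0.0908  0.042 ]]
```

Add to h.py:
```python
from scipy.spatial.transform import Rotation as R
C=np.array([.5756,.0192]);W=.6585
U=np.array([[np.cos(W),-np.sin(W)],[np.sin(W),np.cos(W)]])
def delta(cx,cy,tipz,yaw=None,pos=None,rpy=None):
    "mm on carousel -> shift in tool axes and turn"
    o=env.get_obs(); p=o["tool_pos"] if pos is None else np.array(pos); r=o["tool_rot"] if rpy is None else rpy
    g=np.r_[C+U@np.array([cx,cy])/1000,tipz/1000+env.tip_reach]
    M=R.from_euler("xyz",r,degrees=True)
    print("goal",g.round(4),"shift",(M.inv().apply(g-p)).round(4),"turn",(r[2]-np.degrees(W)))
def where():
    o=env.get_obs(); c=U.T@(o["tool_pos"][:2]-C)*1000; print(o["time_s"],"carousel mm",c.round(1),"tip z",((o["tool_pos"][2]-env.tip_reach)*1000).round(1),"rot",o["tool_rot"].round(2),o["force"].round(1),o["qpos"].round(0))
```

```bash
python3 -c "
from h import *
delta(-25,-98,190,pos=[.245,.602,.24],rpy=[180,0,157.84])"
```

Request:
run_rows(rows={"segments": [[-0.25, -0.2, 0, 0, 0], [-0.25, -0.2, 0, 0, 0], [-0.25, -0.2, 0, 0, 0], [-0.25, -0.2, 0, 0, 0], [-0.25, -0.2, 0, 0, 0], [-0.25, -0.2, 0, 0, 0], [-0.25, -0.2, 0, 0, 0], [-0.25, -0.2, 0, 0, 0]]}, grip_force=10)

```text
time_s: 0.87
tool_pos: [0.4034, 0.3181, 0.2397]
tool_rot: [-180.0, 0.1, 157.6]
force: [-0.6, -0.3, -0.0]
grip_width: 0.0417
grasp_force: 0.0
```

Request:
run_rows(rows={"segments": [[-0.25, -0.2, 0, 0, 0], [-0.25, -0.2, 0, 0, 0], [-0.25, -0.2, 0, 0, 0], [-0.25, -0.2, 0, 0, 0], [-0.25, -0.2, 0, 0, 0], [-0.25, -0.2, 0, 0, 0], [-0.25, -0.2, 0, 0, 0], [-0.25, -0.2, 0, 0, 0]]})

```text
time_s: 1.53
tool_pos: [0.5586, 0.0382, 0.2398]
tool_rot: [-179.9, 0.1, 157.6]
force: [-0.1, 0.6, -0.2]
grip_width: 0.0004
grasp_force: 0.0
```

Request:
run_rows(rows={"segments": [[0, 0, 0, 56, 0], [0, 0, 0, 56, 0], [0, 0, 0, 56, 0], [0, 0, 0, 56, 0], [0, 0, 0, 56, 0], [0, 0, 0, 56, 0], [0, 0, 0, 56, 0], [0, 0, 0, 56, 0]]})

```text
time_s: 2.2
tool_pos: [0.5572, 0.0429, 0.2394]
tool_rot: [-180.0, -0.0, 101.5]
force: [0.1, 1.0, 0.1]
grip_width: 0.0007
grasp_force: 0.0
```

Request:
run_rows(rows={"segments": [[0, 0, 0, 56, 0], [0, 0, 0, 56, 0], [0, 0, 0, 56, 0], [0, 0, 0, 56, 0], [0, 0, 0, 56, 0], [0, 0, 0, 56, 0], [0, 0, 0, 56, 0], [0, 0, 0, 56, 0]]})

```text
time_s: 2.87
tool_pos: [0.5573, 0.043, 0.2394]
tool_rot: [-180.0, 0.0, 45.5]
force: [0.0, -0.6, 0.4]
grip_width: 0.0003
grasp_force: 0.0
```

```bash
python3 -c "
from h import *
where();delta(-25,-98,190)"
```

```text
2.8667 carousel mm [ 0. 30.] tip z 222.4 rot [-1.7999e+02  1.0000e-02  4.5500e+01] [ 0.  -0.6  0.4] [-36.   8.  32.  97.  -4.  76. -48.]
goal [ 0.6158 -0.0736  0.207 ] shift [-0.0421  0.1235  0.0324] turn 7.766719695788851
```

Request:
run_rows(rows={"segments": [[-0.042, 0.1235, 0.032, 7.7, 0], [-0.042, 0.1235, 0.032, 7.7, 0], [-0.042, 0.1235, 0.032, 7.7, 0], [-0.042, 0.1235, 0.032, 7.7, 0], [-0.042, 0.1235, 0.032, 7.7, 0], [-0.042, 0.1235, 0.032, 7.7, 0]]})

```text
time_s: 3.37
tool_pos: [0.6164, -0.0735, 0.207]
tool_rot: [-179.9, 0.1, 38.1]
force: [-0.8, 0.9, 0.8]
grip_width: 0.0003
grasp_force: 0.0
```

Run:
```python
from h import *
import cv2
where();delta(-25,-98,92)
d=cam("wrist")[1];e=cam("scene")[1]
cv2.imwrite("pics/w1.png",np.hstack([cv2.resize(d["color"],(400,300)),cv2.resize(e["color"][150:390,160:480],(400,300))]))
```

```text
3.3667 carousel mm [-24.4 -98.3] tip z 190.0 rot [-1.7995e+02  5.0000e-02  3.8050e+01] [-0.8  0.9  0.8] [-25.  18.  37.  91. -11.  75. -39.]
goal [ 0.6158 -0.0736  0.109 ] shift [-0.0005 -0.0002  0.098 ] turn 0.32389069631800993
```

View pics/w1.png

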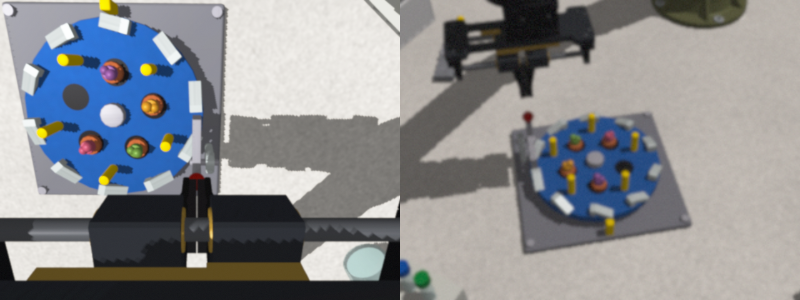

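The tip is over the arm on the +x side of the ball, aligned with it (column 197). Going down to push.

Request:
run_rows(rows={"segments": [[0, 0, 0.033, 0, 0], [0, 0, 0.066, 0, 0], [0, 0, 0.098, 0, 0], [0, 0, 0.098, 0, 0]]})

```text
time_s: 3.8
tool_pos: [0.6122, -0.0698, 0.1037]
tool_rot: [-179.6, 0.4, 38.3]
force: [-2.4, 0.1, -0.3]
grip_width: 0.0002
grasp_force: 0.0
```

Request:
run_rows(rows={"segments": [[-0.006, 0, 0, 0, 0], [-0.012, 0, 0, 0, 0], [-0.017, 0, 0, 0, 0], [-0.022, 0, 0, 0, 0], [-0.027, 0, 0, 0, 0], [-0.032, 0, 0, 0, 0], [-0.036, 0, 0, 0, 0], [-0.040, 0, 0, 0, 0]]})

```text
time_s: 4.47
tool_pos: [0.585, -0.0983, 0.1099]
tool_rot: [180.0, -0.0, 38.1]
force: [-0.1, 0.4, -0.1]
grip_width: 0.0007
grasp_force: 0.2
```

Request:
run_rows(rows={"segments": [[-0.004, 0, 0, 0, 0], [-0.008, 0, 0, 0, 0], [-0.012, 0, 0, 0, 0], [-0.015, 0, 0, 0, 0], [-0.018, 0, 0, 0, 0], [-0.018, 0, 0, 0, 0]]})

```text
time_s: 4.97
tool_pos: [0.5706, -0.1098, 0.1096]
tool_rot: [180.0, 0.0, 38.1]
force: [0.9, 0.1, 0.1]
grip_width: 0.0005
grasp_force: 0.0
```

Run:
```python
from h import *
import cv2
where()
e=cam("scene")[1]
cv2.imwrite("pics/s2.png",cv2.resize(e["color"][200:360,200:400],(800,600)))
```

```text
4.9667 carousel mm [-82.9 -99. ] tip z 92.6 rot [1.800e+02 2.000e-02 3.809e+01] [0.9 0.1 0.1] [-23.  18.  37. 103. -12.  63. -34.]
```

View pics/s2.png

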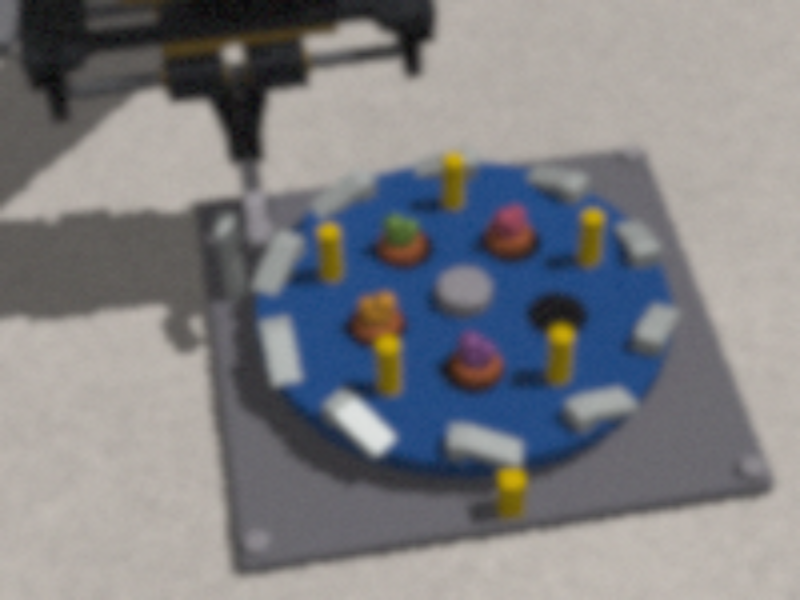

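The pawl stands open: its arm is upright at about (253,200) and the lever is down behind it. Next I lift and cross to behind post0.

Request:
run_rows(rows={"segments": [[0, 0, -0.04, 0, 0], [0, 0, -0.07, 0, 0], [0, 0, -0.07, 0, 0]]})

```text
time_s: 5.27
tool_pos: [0.5749, -0.11, 0.1858]
tool_rot: [179.6, -0.5, 38.1]
force: [1.0, -0.6, -0.1]
grip_width: 0.0007
grasp_force: 0.0
```

Run:
```python
from h import *
where();delta(-46,76,160)
```

```text
5.2667 carousel mm [ -79.6 -101.7] tip z 168.8 rot [179.61  -0.46  38.14] [ 1.  -0.6 -0.1] [-25.  14.  38.  99.  -9.  70. -36.]
goal [0.4927 0.0512 0.177 ] shift [ 0.0348 -0.1776  0.0079] turn 0.40681714507141464
```

Request:
run_rows(rows={"segments": [[0.037, -0.175, 0, 0.3, 0], [0.037, -0.175, 0, 0.3, 0], [0.037, -0.175, 0, 0.3, 0], [0.037, -0.175, 0, 0.3, 0], [0.037, -0.175, 0, 0.3, 0], [0.037, -0.175, 0, 0.3, 0], [0.037, -0.175, 0, 0.3, 0]]})

```text
time_s: 5.85
tool_pos: [0.4922, 0.052, 0.1797]
tool_rot: [180.0, -0.0, 38.0]
force: [0.9, -0.9, 0.3]
grip_width: 0.0004
grasp_force: 0.0
```

Run:
```python
from h import *
where();delta(-46,76,66)
```

```text
5.85 carousel mm [-45.8  77. ] tip z 162.7 rot [ 1.7997e+02 -4.0000e-02  3.7970e+01] [ 0.9 -0.9  0.3] [-39.   1.  31. 110.  -1.  69. -60.]
goal [0.4927 0.0512 0.083 ] shift [-0.0002  0.0009  0.0967] turn 0.23974062123036077
```

Request:
run_rows(rows={"segments": [[0, 0, 0.03, 0, 0], [0, 0, 0.06, 0, 0], [0, 0, 0.08, 0, 0], [0, 0, 0.09, 0, 0], [0, 0, 0.096, 0, 0], [0, 0, 0.096, 0, 0]]})

```text
time_s: 6.35
tool_pos: [0.4922, 0.0502, 0.0829]
tool_rot: [180.0, 0.1, 37.7]
force: [0.4, -0.3, -0.1]
grip_width: 0.0001
grasp_force: 0.0
```

Request:
run_rows(rows={"segments": [[0.006, 0, 0, 0, 0], [0.012, 0, 0, 0, 0], [0.017, 0, 0, 0, 0], [0.022, 0, 0, 0, 0], [0.027, 0, 0, 0, 0], [0.032, 0, 0, 0, 0], [0.036, 0, 0, 0, 0], [0.038, 0, 0, 0, 0]]})

```text
time_s: 7.02
tool_pos: [0.5227, 0.0754, 0.0836]
tool_rot: [180.0, -0.0, 37.9]
force: [-2.1, -0.6, 0.6]
grip_width: 0.0005
grasp_force: 0.9
```

Request:
run_rows(rows={"segments": [[0, 0, 0, 0, 0], [0, 0, 0, 0, 0]]})

```text
time_s: 7.18
tool_pos: [0.5228, 0.0748, 0.0837]
tool_rot: [179.9, -0.1, 37.8]
force: [-0.5, 0.2, -0.6]
grip_width: 0.0006
grasp_force: 0.0
```

Run:
```python
from h import *
import cv2
where()
e=cam("scene")[1]; cv2.imwrite("pics/s3.png",cv2.resize(e["color"][200:360,200:400],(800,600),interpolation=cv2.INTER_CUBIC))
```

```text
7.1833 carousel mm [-7.7 76.3] tip z 66.7 rot [ 1.7995e+02 -7.0000e-02  3.7840e+01] [-0.5  0.2 -0.6] [-38.  12.  30. 112.  -7.  58. -57.]
```

View pics/s3.png

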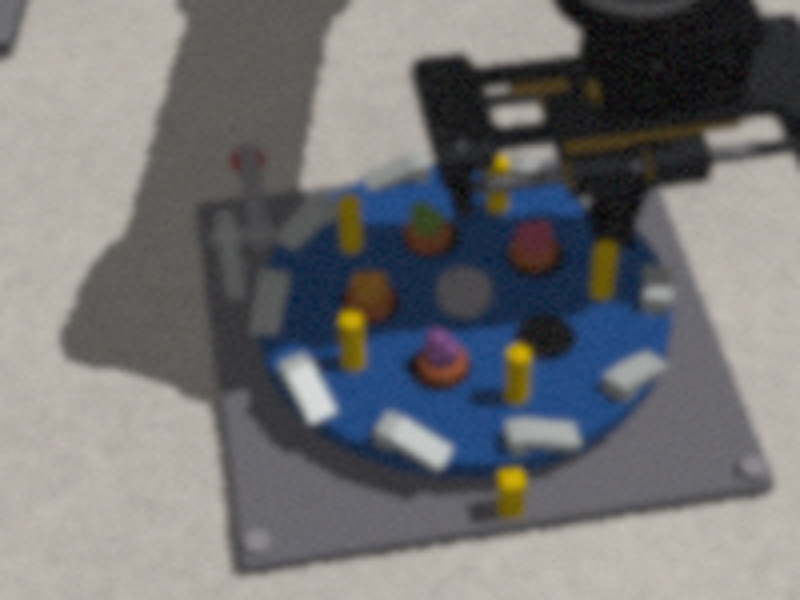

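The wheel has turned part way and the open pawl is still lying at the left, with the ball at (247,158). I'll fit the wheel angle from the post tops at (518,350), (351,317) and (350,202).

Add to h.py:
```python
from scipy.optimize import minimize_scalar
def wheel(P,px):
    def L(a,k): b=1.728-a-k*2*np.pi/5; return np.r_[C+U@[.07*np.cos(b),.07*np.sin(b)],.078][None]
    for k,q in px.items():
        r=minimize_scalar(lambda a:((proj(P,L(a,k))-q)**2).sum(),bounds=(-.4,1),method="bounded"); print(k,r.x.round(3),"res px",np.sqrt(r.fun).round(2))
```

Run:
```python
from h import *
P,_=cam("scene"); f=lambda x,y:np.array([200+x/4-.4,200+y/3.75-.4])
wheel(P,{1:f(518,349),2:f(351,315),3:f(350,200)})
```

```text
1 0.297 res px 0.3
2 0.299 res px 0.32
3 0.284 res px 0.62
```

Request:
run_rows(rows={"segments": [[0.004, 0, 0, 0, 0], [0.008, 0, 0, 0, 0], [0.012, 0, 0, 0, 0], [0.015, 0, 0, 0, 0], [0.016, 0, 0, 0, 0], [0.016, 0, 0, 0, 0], [0.016, 0, 0, 0, 0]]})

```text
time_s: 7.87
tool_pos: [0.5349, 0.0852, 0.0835]
tool_rot: [-180.0, -0.0, 37.9]
force: [0.3, -0.4, -0.3]
grip_width: 0.0003
grasp_force: 0.2
```

Run:
```python
from h import *
import cv2
where()
e=cam("scene")[1]; cv2.imwrite("pics/s4.png",cv2.resize(e["color"][200:360,200:400],(800,600),interpolation=cv2.INTER_CUBIC))
```

```text
7.8667 carousel mm [ 8.2 77.1] tip z 66.5 rot [-1.7998e+02 -4.0000e-02  3.7870e+01] [ 0.3 -0.4 -0.3] [-39.  14.  30. 110.  -8.  58. -57.]
```

View pics/s4.png

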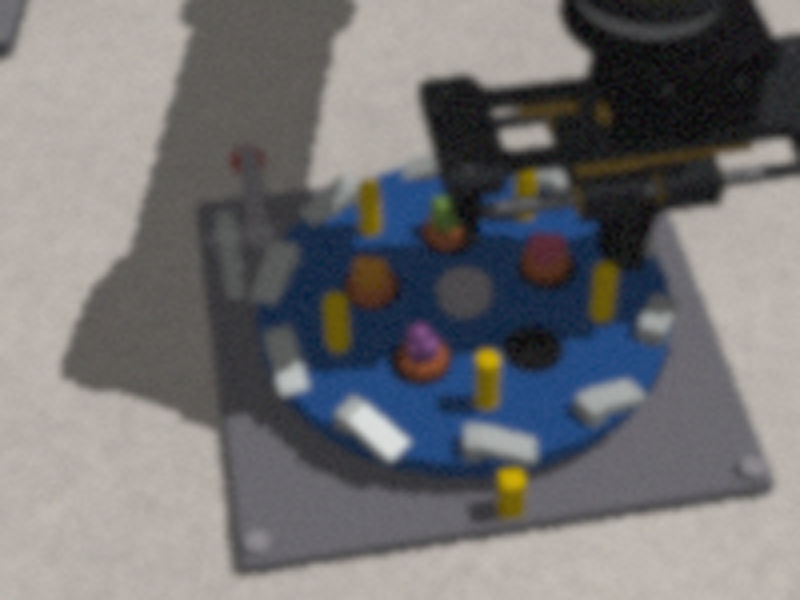

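The post tops are now at (487,355), (335,297), (371,186) and (605,267). I measure again, back off 10 mm and rise.

Run:
```python
from h import *
P,_=cam("scene"); f=lambda x,y:np.array([200+x/4-.4,200+y/3.75-.4])
wheel(P,{1:f(487,355),2:f(335,297),3:f(371,184),0:f(605,267)})
```

```text
1 0.513 res px 0.3
2 0.507 res px 0.06
3 0.517 res px 0.78
0 0.505 res px 0.3
```

Request:
run_rows(rows={"segments": [[-0.005, 0, 0, 0, 0], [-0.010, 0, 0, 0, 0], [-0.010, 0, 0, 0, 0], [-0.01, 0, -0.04, 0, 0], [-0.01, 0, -0.08, 0, 0], [-0.01, 0, -0.1, 0, 0], [-0.01, 0, -0.1, 0, 0], [-0.01, 0, -0.1, 0, 0]]})

```text
time_s: 8.63
tool_pos: [0.5277, 0.0786, 0.1849]
tool_rot: [180.0, -0.2, 37.8]
force: [0.0, 0.1, -0.9]
grip_width: 0.0005
grasp_force: 0.0
```

Run:
```python
from h import *
where();delta(-86,-98,166)
```

```text
8.6333 carousel mm [-1.5 76.3] tip z 167.9 rot [179.97  -0.2   37.84] [ 0.   0.1 -0.9] [-40.   6.  31. 105.  -3.  69. -60.]
goal [ 0.5676 -0.1109  0.183 ] shift [-0.0848  0.1742  0.0017] turn 0.1069162358340634
```

Request:
run_rows(rows={"segments": [[-0.085, 0.174, 0, 0, 0], [-0.085, 0.174, 0, 0, 0], [-0.085, 0.174, 0, 0, 0], [-0.085, 0.174, 0, 0, 0], [-0.085, 0.174, 0, 0, 0], [-0.085, 0.174, 0, 0, 0], [-0.085, 0.174, 0, 0, 0], [-0.085, 0.174, 0, 0, 0]]})

```text
time_s: 9.3
tool_pos: [0.5656, -0.11, 0.182]
tool_rot: [-179.9, 0.1, 37.9]
force: [-0.6, 0.4, -0.5]
grip_width: 0.0005
grasp_force: 0.0
```

Run:
```python
from h import *
where();delta(-86,-98,83)
```

```text
9.3 carousel mm [-87.  -96.1] tip z 165.0 rot [-1.7986e+02  9.0000e-02  3.7860e+01] [-0.6  0.4 -0.5] [-25.  13.  39.  99.  -9.  71. -36.]
goal [ 0.5676 -0.1109  0.1   ] shift [0.0011 0.0021 0.082 ] turn 0.13281671060704525
```

Request:
run_rows(rows={"segments": [[0, 0.001, 0.03, 0, 0], [0, 0.001, 0.06, 0, 0], [0, 0.001, 0.075, 0, 0], [0, 0.001, 0.082, 0, 0], [0, 0.001, 0.082, 0, 0]]})

```text
time_s: 9.72
tool_pos: [0.5657, -0.1097, 0.0994]
tool_rot: [-179.8, 0.2, 38.0]
force: [-0.4, -0.2, -0.1]
grip_width: 0.0007
grasp_force: 0.0
```

Request:
run_rows(rows={"segments": [[0.005, 0, 0, 0, 0], [0.01, 0, 0, 0, 0], [0.015, 0, 0, 0, 0], [0.020, 0, 0, 0, 0], [0.024, 0, 0, 0, 0], [0.028, 0, 0, 0, 0], [0.032, 0, 0, 0, 0], [0.036, 0, 0, 0, 0]]})

```text
time_s: 10.38
tool_pos: [0.5959, -0.0897, 0.1015]
tool_rot: [180.0, -0.0, 37.8]
force: [-0.2, 0.3, -1.6]
grip_width: 0.0006
grasp_force: 0.0
```

Request:
run_rows(rows={"segments": [[0.005, 0, 0, 0, 0], [0.01, 0, 0, 0, 0], [0.015, 0, 0, 0, 0], [0.020, 0, 0, 0, 0], [0.022, 0, 0, 0, 0], [0.022, 0, 0, 0, 0], [0.022, 0, 0, 0, 0]]})

```text
time_s: 10.97
tool_pos: [0.6129, -0.0764, 0.1015]
tool_rot: [-180.0, 0.0, 37.8]
force: [0.1, 0.5, -0.0]
grip_width: 0.0006
grasp_force: 0.0
```

Request:
run_rows(rows={"segments": [[0, 0, -0.03, 0, 0], [0, 0, -0.06, 0, 0], [0, 0, -0.1, 0, 0], [0, 0, -0.14, 0, 0], [0, -0.06, -0.14, 0, 0], [0, -0.06, -0.14, 0, 0], [0, -0.06, -0.14, 0, 0]]})

```text
time_s: 11.55
tool_pos: [0.5747, -0.0248, 0.2424]
tool_rot: [-179.8, -0.2, 38.1]
force: [0.7, 0.5, -1.1]
grip_width: 0.0003
grasp_force: 0.0
```

Run:
```python
from h import *
import cv2
where()
e=cam("scene")[1]; cv2.imwrite("pics/s5.png",cv2.resize(e["color"][200:360,200:400],(800,600),interpolation=cv2.INTER_CUBIC))
```

```text
11.55 carousel mm [-27.6 -34.3] tip z 225.4 rot [-1.7982e+02 -1.6000e-01  3.8120e+01] [ 0.7  0.5 -1.1] [-33.  10.  37.  95.  -7.  77. -46.]
```

View pics/s5.png

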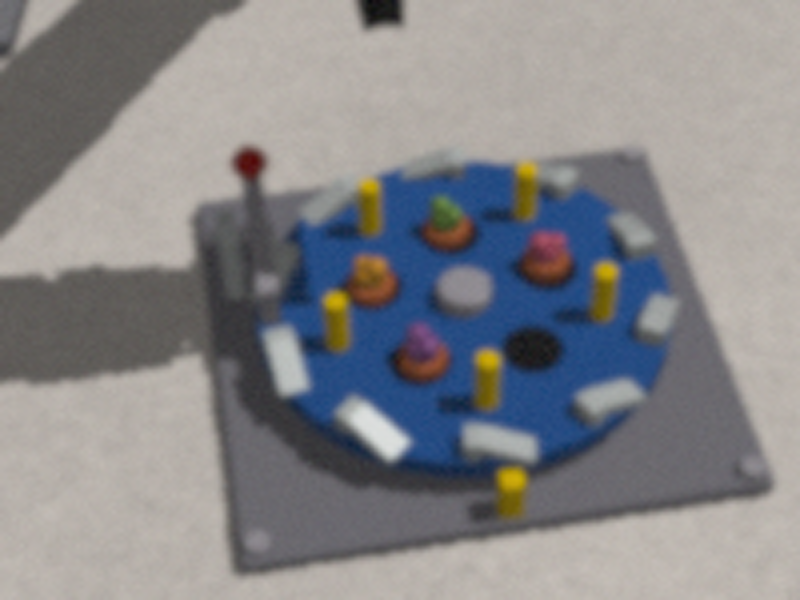

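The ball is at (249,161), almost exactly where it was when the pawl was down at the start, and the nose is between two teeth. I compare red-ball centroids with the first pictures in both cameras to measure the pawl angle.

Request:
run_rows(rows={"segments": [[0, 0, 0, 0, 0], [0, 0, 0, 0, 0], [0, 0, 0, 0, 0]]})

```text
time_s: 11.85
tool_pos: [0.5763, -0.0304, 0.2412]
tool_rot: [180.0, 0.0, 37.7]
force: [-0.5, -0.1, -0.2]
grip_width: 0.0008
grasp_force: 0.0
```

Run:
```python
from h import *
import cv2
def cen(im,x,y):
    s=im[y-9:y+10,x-9:x+10].astype(float); w=np.clip(s[...,2]-1.6*np.maximum(s[...,0],s[...,1])-15,0,None)
    yy,xx=np.mgrid[y-9:y+10,x-9:x+10]; return np.round([(xx*w).sum()/w.sum(),(yy*w).sum()/w.sum(),w.sum()],2)
for n,x,y in (("top",376,211),("scene",262,243)):
    P,d=cam(n); print(n,cen(cv2.imread(f"pics/{n}0.png"),x,y),cen(d["color"],x,y))
    for a in (0,.1,.2):
        q=C+U@np.array([-.055-.055*np.sin(a),-.098]); print(a,proj(P,np.array([[q[0],q[1],.054+.055*np.cos(a)]])).round(2))
    if n=="scene":
        f=lambda x,y:np.array([200+x/4-.4,200+y/3.75-.4]); wheel(P,{0:f(605,267),1:f(487,355),2:f(335,297),3:f(371,184)})
where()
```

```text
top [ 375.27  210.67 1350.6 ] [nan nan  0.]
0 [[375.7  210.55]]
0.1 [[377.12 212.27]]
0.2 [[378.51 214.01]]
scene [ 262.16  242.68 1930.8 ] [261.88 243.22 696.2 ]
0 [[261.9  242.51]]
0.1 [[261.62 240.66]]
0.2 [[261.36 239.04]]
0 0.505 res px 0.3
1 0.513 res px 0.3
2 0.507 res px 0.06
3 0.517 res px 0.78
11.95 carousel mm [-29.6 -39.4] tip z 224.2 rot [1.7998e+02 5.0000e-02 3.7740e+01] [ 0.5 -0.2 -0.2] [-32.  11.  37.  95.  -6.  77. -46.]<stdin>:5: RuntimeWarning: invalid value encountered in scalar divide
```

Request:
run_rows(rows={"segments": [[-0.05, -0.2, -0.03, 0, 0], [-0.05, -0.2, -0.03, 0, 0], [-0.05, -0.2, -0.03, 0, 0], [-0.05, -0.2, -0.03, 0, 0], [-0.05, -0.2, -0.03, 0, 0], [-0.05, -0.2, -0.03, 0, 0], [-0.05, -0.2, -0.03, 0, 0], [-0.05, -0.2, -0.03, 0, 0]]})

```text
time_s: 12.62
tool_pos: [0.4146, 0.0976, 0.2717]
tool_rot: [180.0, -0.0, 37.8]
force: [0.1, -0.3, 1.1]
grip_width: 0.0006
grasp_force: 0.0
```

Run:
```python
from h import *
import cv2
def cen(im,x,y):
    s=im[y-9:y+10,x-9:x+10].astype(float); w=np.clip(s[...,2]-1.6*np.maximum(s[...,0],s[...,1])-15,0,None)
    yy,xx=np.mgrid[y-9:y+10,x-9:x+10]; return np.round([(xx*w).sum()/w.sum(),(yy*w).sum()/w.sum(),w.sum()],2)
I={}
for n,x,y in (("top",376,211),("scene",262,243)):
    d=cam(n)[1];I[n]=d["color"]; print(n,cen(cv2.imread(f"pics/{n}0.png"),x,y),cen(d["color"],x,y))
cv2.imwrite("pics/f.png",I["top"])
```

```text
top [ 375.27  210.67 1350.6 ] [ 375.31  210.68 1431.2 ]
scene [ 262.16  242.68 1930.8 ] [ 262.11  242.46 2674.8 ]
```

View pics/f.png

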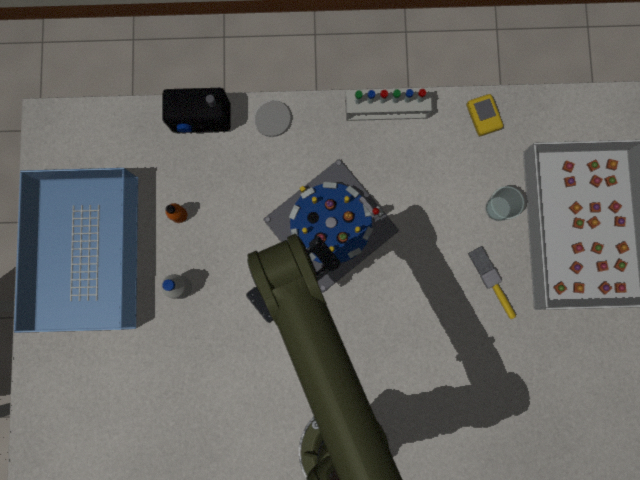

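In both views the ball is back exactly where it started, which means the pawl is fully home. The bystanders have not moved, so I hand in.

Request:
run_rows(rows={"segments": [[0, 0, 0, 0, 0], [0, 0, 0, 0, 0], [0, 0, 0, 0, 0]]})

```text
time_s: 12.97
tool_pos: [0.4143, 0.0977, 0.2712]
tool_rot: [180.0, 0.0, 37.7]
force: [-0.6, -0.6, 0.2]
grip_width: 0.0007
grasp_force: 0.0
```

```bash
python3 -c "
from cell import env
print(env.sign_off())"
```

```text
the job is handed in; nothing more can be done
None
```

I handed the job in at about 13 s: the wheel is one notch back (measured at about 0.51 rad), the pawl is down in that notch with its ball back at its starting position in both views, and the plugs and bystanders look undisturbed in the pictures; sign-off returned no verdict.

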